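# Sweep the loose caps into the cap pen

### The arm

A 6-joint arm with a two-finger parallel gripper is mounted at the origin on the work surface. World frame = base frame: x ahead of the robot, y to its left, z up, the work surface at z = 0. Lengths are in mm, angles in rad, forces in N, time in s.
With the tool pointing down it reaches from about 275 to 725 mm from the base axis. Payload 15.9 kg.
Tool frame: the origin (TCP) lies midway between the tips of the shut fingers; the grasp point (between the pads) lies 19 mm behind it; z points along the fingers, y is the direction in which the jaws open and shut (so a half turn about z gives the same grasp; the last joint's range is limited). The gripper opens to 85 mm and grips with 20 to 120 N. Pads are 22 mm wide; open, the fingers measure 114 mm over their backs; the gripper's body (76 mm by 85 mm) begins 54 mm behind the grasp point. The pads swing forward as they close: fully open they stand 13 mm farther back than shut.
Start: joints at [1.291, 0.213, -0.034, 1.323, 0, 1.571], TCP at [138.076, 480.542, 194.206] pointing down, gripper open.
Joint ranges: [-2.98, 2.98], [-0.74, 1.72], [-1.14, 1.35], [-2.1, 2.04], [-1.57, 1.44], [-3.14, 3.14]. Speed limits (rad/s): [1.89, 1.89, 2.39, 2.57, 3.14, 3.14].

### API

Orientations are given as a unit quaternion [x, y, z, w].
In Python, from station import arm, get_image, ticket gives the robot as it stands.
- The arm moves only by the tool play_rows, never from a script. Its argument "steps" is a list of rows, each an object of numbers: "ax", "ay", "az": the turn, a rotation vector about the tool's x, y, z in degrees; "tx", "ty", "tz": the shift along the tool's x, y, z in cm; "gripper": the opening, from 0 (shut) to 1 (fully open). In form: [{"ax": .., "ay": .., "az": .., "tx": .., "ty": .., "tz": .., "gripper": ..}, ...]. A call has 1 to 12 rows; each row is the pose to reach, as a shift and turn from the pose commanded when the call began, along the tool's axes at that moment; what a row does not reach only later rows make up. A row lasts 1/12 s, in which the tool goes at most 41.7 mm and 7.16 degrees, less where a joint would pass 70% of its speed; a pose out of reach is approached as far as the arm can. A call with a gripper value outside its range is refused whole. The fingers move at their own pace and stop on an object; "squeeze" is the grip in N (left out, the last holds). Time passes only in rows, so rows that repeat a pose let the fingers close. It gives the time, the measured TCP pose, the force and the opening at its end, in the units of the state.
- arm.get_obs(): the state, without advancing time (a new reading comes with each control period).
- get_image(name): name is "scene" or "top" or "wrist"; returns a dict with "img" (420x560x3 uint8, blue, green, red), "K" (3x3 intrinsics, pixels), "camera_from_world" (4x4, takes a point from world to camera coordinates); the wrist camera has in their place "mount" (4x4, takes a point from camera to tool coordinates, whose origin is the TCP and whose axes are the flange's). Camera axes: x right, y down, z forward; pixel columns grow to the right and rows downward; lengths in mm; the calibration is good to about 2 mm. A picture is of the moment at which its call begins: read the wrist's pose just before it. There is no depth.
- ticket.finish_job(): hands the job in, once; it reports no verdict.
The state is a dict: "time_s": time; "joints": joint angles; "joint_velocities": joint speeds; "joint_efforts": joint torques, N m; "eef_pos": TCP position; "orientation": TCP orientation; "ft_force": force on the tool from outside, world axes, zero at the start; "wrist_torque": the same for the moment, N m; "gripper_width": opening from 0.0 (shut) to 1.0 (fully open).
Only numpy, scipy, OpenCV 4.12 (cv2) and the standard library are available. Lean on these libraries where they do the work, as an engineer would, in place of code of your own. Each camera call takes 0.05 s, during which the arm holds its last target. There are 200 camera calls.

### The job

Sweep the three loose black screw caps across the bench with your fingertips, through the open side of the low three-sided steel pen, until every cap lies flat and wholly inside it. Push them smoothly along the bench, singly or together, without picking up or flicking any, and leave the jar, coupling, bottles, beaker and wrench where they are.

Things in the scene. Friction and masses are not known exactly. Their poses are not given: they have to be found in the camera images.
- pen: low U-shaped stainless fence screwed to the bench, fixed; inside 170 mm wide (its y) and 110 mm deep (its x), walls 4 mm thick and 25 mm high on three sides; the whole -x side is open. Its floor is the bench itself under a thin grey liner (no step at the mouth). Origin at the centre of the inside floor, so the mouth is the line x = -55 mm and the inner back face is x = +55 mm; turned up to about 17 degrees. A 22 mm deep, 3 mm thick mounting flange lies outside the back wall
- cap1: one of three identical loose black ribbed screw caps lying flat on the bench, a plain disc 38 mm in diameter and 16 mm high, about 20 g, slides easily; origin at the centre of its underside, z up
- cap2: one of three identical loose black ribbed screw caps lying flat on the bench, a plain disc 38 mm in diameter and 16 mm high, about 20 g, slides easily; origin at the centre of its underside, z up
- cap3: one of three identical loose black ribbed screw caps lying flat on the bench, a plain disc 38 mm in diameter and 16 mm high, about 20 g, slides easily; origin at the centre of its underside, z up
- jar: bystander: small clear glass jar with a white lid, 46 mm in diameter, 40 mm high, loose; origin at the centre of its underside
- coupling: bystander: turned steel hose coupling standing on its flange, 48 mm in diameter, 38 mm high, loose; origin at the centre of its underside
- bottle_clear: bystander: full clear bottle with a black cap, 64 mm in diameter, 210 mm high, loose, easily tipped; origin at the centre of its underside
- bottle_amber: bystander: full amber bottle with a black cap, 64 mm in diameter, 210 mm high, loose, easily tipped; origin at the centre of its underside
- beaker: bystander: empty white plastic beaker, 72 mm across its rim, 85 mm high, loose; origin at the centre of its underside
- wrench: bystander: steel wrench lying flat, 170 mm long along its x, loose; one end a jaw 38 mm wide, 8 mm thick; origin under its middle

How it is judged (in metres and radians):
At the end, for the whole second after the job is handed in: all three caps lie flat on the bench and at rest inside the pen: each cap's centre between the side walls, before the back wall and at least 17 mm past the mouth line (the cap wholly inside, give or take 2 mm) (x of cap1 in the frame of pen between -0.038 and 0.055 m and y of cap1 in the frame of pen between -0.085 and 0.085 m and height (world z) of each of cap1, cap2, cap3 below 0.006 m and angle between each of cap1, cap2, cap3's own z axis and vertical below 0.2 rad and linear speed of each of cap1, cap2, cap3 below 0.02 m/s and x of cap2 in the frame of pen between -0.038 and 0.055 m and y of cap2 in the frame of pen between -0.085 and 0.085 m and x of cap3 in the frame of pen between -0.038 and 0.055 m and y of cap3 in the frame of pen between -0.085 and 0.085 m); the robot touches nothing.
It fails at once if a cap is lifted off the bench (more than 12 mm) (height (world z) of any of cap1, cap2, cap3 above 0.012 m).
It fails at once if a cap is flicked (faster than 0.7 m/s) (linear speed of any of cap1, cap2, cap3 above 0.7 m/s).
It fails at once if the jar, coupling, a bottle, the beaker or the wrench is shoved more than 20 mm (distance of any of jar, coupling, bottle_clear, bottle_amber, beaker, wrench from where it was at the start of the episode above 0.02 m).
It fails at once if the jar, coupling, a bottle, the beaker or the wrench is tipped (angle between any of jar, coupling, bottle_clear, bottle_amber, beaker, wrench's own z axis and vertical above 0.35 rad).
It also fails if it takes over 70 s, if anything falls off the work surface, if the arm or the gripper's body presses on something with over 40 N, if the wrist force passes 120 N, or if a joint passes its speed limit or range.

## Working session

There is one attempt and no reset: what is moved stays moved. The work goes in short steps, Python scripts to look and compute and a tool call to move; the robot and the scene stay as the last step left them, time stands still between calls to the robot, and variables do not carry over. Pictures are saved under pics/ and viewed, about 8 in all and at most 12, crops included, and the job is handed in when it is done.

Besides the shell and the picture viewer there is one more tool, called after "Request:" as a command line: name --argument value ..., lists and objects as JSON in quotes. play_rows: Moves the arm, as the interface text tells. Its arguments: {"type":"object","properties":{"steps":{"type":"array"},"squeeze":{"type":"number"}},"required":["steps"]}

```bash
mkdir -p pics; python3 - <<'E'
from station import arm,get_image
import cv2,numpy as np
o=arm.get_obs();print(o)
for n in("top","scene"):
    d=get_image(n);cv2.imwrite(f"pics/{n}0.png",d["img"]);np.savez(f"{n}0.npz",**d);print(n,d["K"],d["camera_from_world"])
E
```

```text
{'time_s': 0.0, 'joints': array([ 1.29101072e+00,  2.13395551e-01, -3.50581398e-02,  1.32349218e+00,
        1.00255626e-05,  1.57079782e+00]), 'joint_velocities': array([ 0.00013348, -0.00148603, -0.00017303, -0.00015819, -0.00204802,
        0.00044296]), 'joint_efforts': array([ 2.33088896e-03, -6.86153412e+01,  4.87123060e+01,  1.72357337e-02,
        1.39859490e-04,  2.77451807e-05]), 'eef_pos': array([137.96628526, 480.19245959, 193.69687976]), 'orientation': array([ 1.39437688e-01,  9.90230681e-01, -5.68460316e-04, -8.51081588e-05]), 'ft_force': array([ 0.23588469, -0.00345472,  0.20022597]), 'wrist_torque': array([-0.03573076, -0.01108195,  0.00109325]), 'gripper_width': 0.9991999352291575}
top [[460.00807619   0.         270.03758484]
 [  0.         460.00807619 213.54803982]
 [  0.           0.           1.        ]] [[ 1.21313512e-02 -9.99797525e-01  1.60542846e-02 -1.93780135e+01]
 [-9.88936675e-01 -1.43703120e-02 -1.47640599e-01  5.49625722e+02]
 [ 1.47841410e-01 -1.40855909e-02 -9.88910771e-01  1.00856855e+03]
 [ 0.00000000e+00  0.00000000e+00  0.00000000e+00  1.00000000e+00]]
scene [[402.66441662   0.         276.54200515]
 [  0.         402.66441662 218.12935514]
 [  0.           0.           1.        ]] [[-6.46410518e-01  7.62917965e-01  1.04699656e-02  3.43053663e+02]
 [ 5.68617577e-01  4.90841423e-01 -6.60112678e-01 -2.66811850e+02]
 [-5.08750914e-01 -4.20750372e-01 -7.51093624e-01  1.43973963e+03]
 [ 0.00000000e+00  0.00000000e+00  0.00000000e+00  1.00000000e+00]]
```

View pics/top0.png

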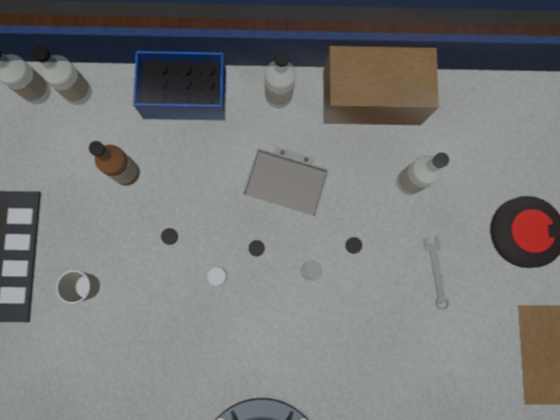

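View pics/scene0.png

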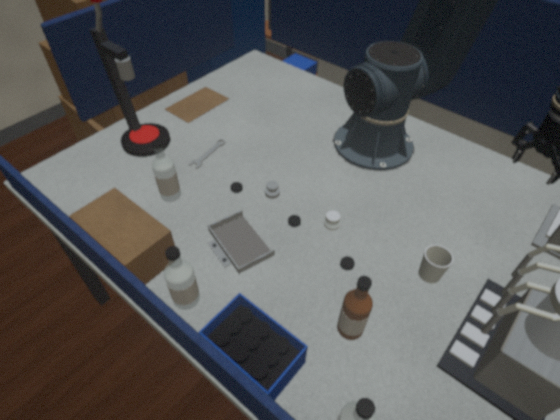

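The top view shows the caps at about (169,236), (256,248) and (354,245). The pen corners are near (258,151), (327,170), (315,214) and (245,194), with its mouth toward the robot. The jar is at (216,276), the coupling at (311,270) and the wrench at (437,272). The scene view agrees.

```bash
cat > h.py <<'E'
import numpy as np,cv2
def ray(d,u,v,z):
    T=d["camera_from_world"];R=T[:3,:3];c=-R.T@T[:3,3]
    r=R.T@np.linalg.inv(d["K"])@np.array([u,v,1.]);return (c+r*(z-c[2])/r[2])[:2]
def caps(d,z=8,lo=(60,250,40,340),thr=55):
    """dark blobs of cap size; image is blue,green,red"""
    g=d["img"].max(2).astype(np.uint8);m=(g<thr).astype(np.uint8)
    n,l,s,c=cv2.connectedComponentsWithStats(m);out=[]
    for i in range(1,n):
        if 60<s[i,4]<600 and .6<s[i,2]/s[i,3]<1.6: out.append((c[i].round(1),s[i,4],ray(d,*c[i],z).round(1)))
    return out
E
python3 - <<'E'
from h import *
t=dict(np.load("top0.npz"));s=dict(np.load("scene0.npz"))
for n,d in(("top",t),("scene",s)):
    print(n)
    for c in caps(d):
        if 200<c[2][0]<700: print(*c)
for u,v,z,n in [(258,151,25,"BL"),(327,170,25,"BR"),(315,214,25,"MR"),(245,194,25,"ML"),(216,276,40,"jar"),(311,270,38,"coup"),(74,288,80,"beaker"),(97,149,210,"amber"),(440,160,210,"clear"),(430,240,5,"w1"),(442,303,5,"w2")]: print(n,ray(t,u,v,z).round(1))
for u,v,z,n in[(271,186,40,"jar? coup"),(332,216,40,"jar")]: print(n,ray(s,u,v,z).round(1))
b=cv2.resize(t["img"][130:300,140:380],None,fx=3.3,fy=3.3,interpolation=cv2.INTER_CUBIC);cv2.imwrite("pics/crop.png",b)
E
```

```text
top
scene
[346.6 263.4] 63 [501.1 222.3]
[363.3 284.3] 102 [527.9 291.8]
BL [701.3  18. ]
BR [ 657.8 -145.2]
MR [ 552.7 -116.6]
ML [597.4  46.6]
jar [407.2 107. ]
coup [ 423.2 -105.8]
beaker [377.6 404. ]
amber [646.2 327.4]
clear [ 635.3 -340.8]
w1 [ 497.7 -389.8]
w2 [ 352.3 -411.9]
jar? coup [ 433.4 -105.2]
jar [412.2 107.5]
```

View pics/crop.png

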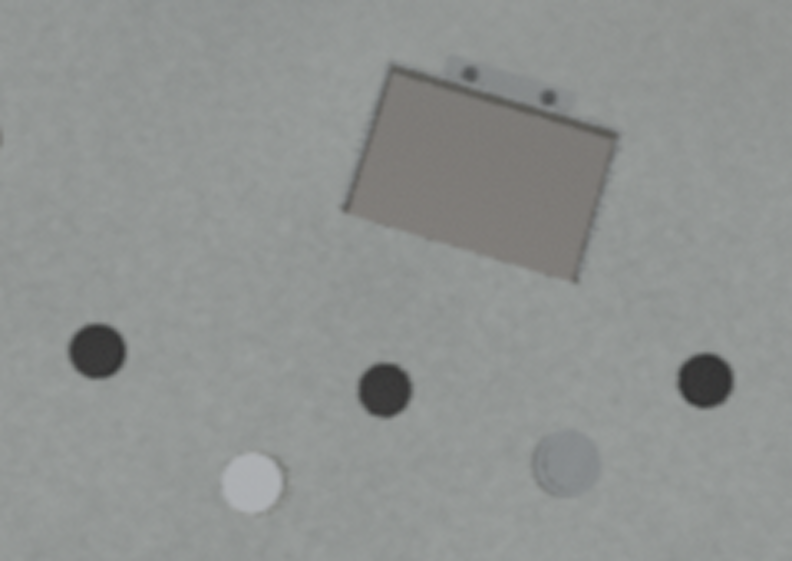

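The crop puts the caps at about (98,351), (385,390) and (706,380), and the pen mouth runs from (347,210) to (575,280). The dark threshold was too low, so I'll raise it and compute the pen frame.

```bash
python3 - <<'E'
from h import *
t=dict(np.load("top0.npz"));s=dict(np.load("scene0.npz"))
for n,d in(("top",t),("scene",s)):
    print(n)
    for c in caps(d,thr=80):
        if 300<c[2][0]<620 and abs(c[2][1])<260: print(*c)
# liner: warm grey (red>blue)
im=t["img"].astype(int);m=((im[:,:,2]-im[:,:,0]>4)&(im[:,:,2]>80)).astype(np.uint8)
m[:140]=0;m[225:]=0;m[:,:235]=0;m[:,335:]=0
m=cv2.morphologyEx(m,cv2.MORPH_OPEN,np.ones((3,3),np.uint8))
r=cv2.minAreaRect(max(cv2.findContours(m,0,2)[0],key=cv2.contourArea))
P=cv2.boxPoints(r);print(P.round(1).tolist())
for z in(0,25): W=[ray(t,*p,z) for p in P];print(z,np.round(W,1).tolist(),[round(float(np.linalg.norm(W[i]-W[i-1])),1) for i in range(4)])
E
```

```text
top
[169.2 236. ] 194 [498.5 221.6]
[353.3 244.9] 192 [ 483.5 -208.1]
[256.1 247.8] 179 [473.6  18.8]
scene
[236.1 187.1] 82 [ 484.7 -207. ]
[294.  220.6] 98 [474.5  19.5]
[346.9 263. ] 130 [499.7 222.2]
[[245.10000610351562, 194.0], [258.29998779296875, 150.39999389648438], [326.0, 171.0], [312.70001220703125, 214.60000610351562]]
0 [[602.3, 47.5], [710.2, 17.6], [661.7, -146.3], [555.0, -114.1]] [168.4, 111.9, 170.9, 111.5]
25 [[597.5, 46.5], [702.8, 17.2], [655.5, -142.8], [551.3, -111.4]] [164.5, 109.4, 166.9, 108.9]
```

Both views agree to 2 mm, and the liner measures 170×112 at z=0, as it should. In the pen frame (centre (631.4,-48.8), yaw −16.1°) the positions are:

| Item | x | y |
|---|---|---|
| Cap A | −202 | 224 |
| Cap B | −170 | 22 |
| Cap C | −98 | −193 |
| Jar | −256 | 88 |
| Coupling | −180 | −111 |

The tool's −x and +y already line up with pen +x and +y. I'll hold the fingers about 25 mm apart as a cradle and push B first.

Request:
play_rows --steps '[{"tx": -40.6,"ty": -35.5,"tz": 0,"gripper": 0.3},{"tx": -40.6,"ty": -35.5,"tz": 0,"gripper": 0.3},{"tx": -40.6,"ty": -35.5,"tz": 0,"gripper": 0.3},{"tx": -40.6,"ty": -35.5,"tz": 0,"gripper": 0.3},{"tx": -40.6,"ty": -35.5,"tz": 0,"gripper": 0.3},{"tx": -40.6,"ty": -35.5,"tz": 0,"gripper": 0.3},{"tx": -40.6,"ty": -35.5,"tz": 0,"gripper": 0.3},{"tx": -40.6,"ty": -35.5,"tz": 0,"gripper": 0.3},{"tx": -40.6,"ty": -35.5,"tz": 0,"gripper": 0.3},{"tx": -40.6,"ty": -35.5,"tz": 0,"gripper": 0.3},{"tx": -40.6,"ty": -35.5,"tz": 0,"gripper": 0.3},{"tx": -40.6,"ty": -35.5,"tz": 0,"gripper": 0.3}]'

```text
invalid input at $.steps[0]: expected keys ax, ay, az, tx, ty, tz, gripper
```

Request:
play_rows --steps '[{"ax": 0,"ay": 0,"az": 0,"tx": -40.6,"ty": -35.5,"tz": 0,"gripper": 0.3},{"ax": 0,"ay": 0,"az": 0,"tx": -40.6,"ty": -35.5,"tz": 0,"gripper": 0.3},{"ax": 0,"ay": 0,"az": 0,"tx": -40.6,"ty": -35.5,"tz": 0,"gripper": 0.3},{"ax": 0,"ay": 0,"az": 0,"tx": -40.6,"ty": -35.5,"tz": 0,"gripper": 0.3},{"ax": 0,"ay": 0,"az": 0,"tx": -40.6,"ty": -35.5,"tz": 0,"gripper": 0.3},{"ax": 0,"ay": 0,"az": 0,"tx": -40.6,"ty": -35.5,"tz": 0,"gripper": 0.3},{"ax": 0,"ay": 0,"az": 0,"tx": -40.6,"ty": -35.5,"tz": 0,"gripper": 0.3},{"ax": 0,"ay": 0,"az": 0,"tx": -40.6,"ty": -35.5,"tz": 0,"gripper": 0.3},{"ax": 0,"ay": 0,"az": 0,"tx": -40.6,"ty": -35.5,"tz": 0,"gripper": 0.3},{"ax": 0,"ay": 0,"az": 0,"tx": -40.6,"ty": -35.5,"tz": 0,"gripper": 0.3},{"ax": 0,"ay": 0,"az": 0,"tx": -40.6,"ty": -35.5,"tz": 0,"gripper": 0.3},{"ax": 0,"ay": 0,"az": 0,"tx": -40.6,"ty": -35.5,"tz": 0,"gripper": 0.3}]'

```text
time_s: 1.1
eef_pos: [409.4, 58.1, 194.2]
orientation: [0.14, 0.99, 0.0, 0.0]
ft_force: [1.3, 1.5, -0.0]
gripper_width: 0.301
```

Request:
play_rows --steps '[{"ax": 0,"ay": 0,"az": 0,"tx": -2.5,"ty": -2.0,"tz": 2,"gripper": 0.3},{"ax": 0,"ay": 0,"az": 0,"tx": -2.5,"ty": -2.0,"tz": 5,"gripper": 0.3},{"ax": 0,"ay": 0,"az": 0,"tx": -2.5,"ty": -2.0,"tz": 8,"gripper": 0.3},{"ax": 0,"ay": 0,"az": 0,"tx": -2.5,"ty": -2.0,"tz": 10,"gripper": 0.3},{"ax": 0,"ay": 0,"az": 0,"tx": -2.5,"ty": -2.0,"tz": 12,"gripper": 0.3},{"ax": 0,"ay": 0,"az": 0,"tx": -2.5,"ty": -2.0,"tz": 12,"gripper": 0.3},{"ax": 0,"ay": 0,"az": 0,"tx": -2.5,"ty": -2.0,"tz": 12,"gripper": 0.3}]'

```text
time_s: 1.68
eef_pos: [426.6, 34.1, 74.0]
orientation: [0.139, 0.99, -0.0, -0.001]
ft_force: [0.9, -0.5, 0.8]
gripper_width: 0.297
```

```bash
cat >> h.py <<'E'
O=np.array([631.4,-48.8]);EX=np.array([.961,-.277]);EY=np.array([.277,.961])
def pen(p): d=np.asarray(p)[:2]-O;return np.array([d@EX,d@EY]).round(1)
def look(name=None,views=("top","scene")):
    from station import arm,get_image
    o=arm.get_obs();print("t",round(o["time_s"],1),"tcp",o["eef_pos"].round(1),"pen",pen(o["eef_pos"]),"j",o["joints"].round(2),"F",o["ft_force"].round(1))
    for n in views:
        d=get_image(n)
        if name: cv2.imwrite(f"pics/{name}_{n}.png",d["img"])
        for c in caps(d,thr=80):
            if 300<c[2][0]<720 and abs(c[2][1])<260: print(n,c[0],c[1],"world",c[2],"pen",pen(c[2]))
E
python3 -c "
from h import *
look('a')"
```

```text
t 1.7 tcp [426.6  34.1  74. ] pen [-219.8   23. ] j [ 0.08  0.13 -0.45  1.    0.    0.36] F [ 0.9 -0.5  0.8]
top [353.1 244.9] 181 world [ 483.4 -207.6] pen [ -98.2 -193.6]
scene [236.2 187. ] 77 world [ 484. -207.] pen [ -97.8 -192.9]
scene [293.9 220.6] 95 world [474.6  19.5] pen [-169.6   22.2]
scene [346.9 263. ] 122 world [499.4 222.1] pen [-201.9  223.8]
```

View pics/a_scene.png

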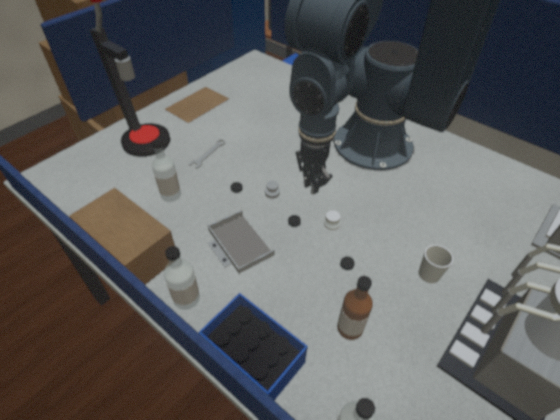

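The tool hangs behind cap B (294,221) and clear of the jar (332,218) and coupling (272,188). Next I lower and push B.

Request:
play_rows --steps '[{"ax": 0,"ay": 0,"az": 0,"tx": 0,"ty": -0.1,"tz": 2.5,"gripper": 0.3},{"ax": 0,"ay": 0,"az": 0,"tx": 0,"ty": -0.1,"tz": 5,"gripper": 0.3},{"ax": 0,"ay": 0,"az": 0,"tx": 0,"ty": -0.1,"tz": 6.2,"gripper": 0.3},{"ax": 0,"ay": 0,"az": 0,"tx": 0,"ty": -0.1,"tz": 6.9,"gripper": 0.3},{"ax": 0,"ay": 0,"az": 0,"tx": 0,"ty": -0.1,"tz": 6.9,"gripper": 0.3}]'

```text
time_s: 2.2
eef_pos: [427.1, 33.3, 5.1]
orientation: [0.139, 0.99, -0.0, -0.0]
ft_force: [-0.4, -0.1, -0.8]
gripper_width: 0.299
```

Request:
play_rows --steps '[{"ax": 0,"ay": 0,"az": 0,"tx": -0.6,"ty": 0,"tz": 0,"gripper": 0.3},{"ax": 0,"ay": 0,"az": 0,"tx": -1.2,"ty": 0,"tz": 0,"gripper": 0.3},{"ax": 0,"ay": 0,"az": 0,"tx": -1.8,"ty": 0,"tz": 0,"gripper": 0.3},{"ax": 0,"ay": 0,"az": 0,"tx": -2.5,"ty": 0,"tz": 0,"gripper": 0.3},{"ax": 0,"ay": 0,"az": 0,"tx": -3.4,"ty": -0.1,"tz": 0,"gripper": 0.3},{"ax": 0,"ay": 0,"az": 0,"tx": -4.4,"ty": -0.2,"tz": 0,"gripper": 0.3},{"ax": 0,"ay": 0,"az": 0,"tx": -5.4,"ty": -0.4,"tz": 0,"gripper": 0.3},{"ax": 0,"ay": 0,"az": 0,"tx": -6.4,"ty": -0.6,"tz": 0,"gripper": 0.3},{"ax": 0,"ay": 0,"az": 0,"tx": -7.4,"ty": -0.8,"tz": 0,"gripper": 0.3},{"ax": 0,"ay": 0,"az": 0,"tx": -8.4,"ty": -1.0,"tz": 0,"gripper": 0.3},{"ax": 0,"ay": 0,"az": 0,"tx": -9.2,"ty": -1.1,"tz": 0,"gripper": 0.3},{"ax": 0,"ay": 0,"az": 0,"tx": -9.8,"ty": -1.2,"tz": 0,"gripper": 0.3}]'

```text
time_s: 3.2
eef_pos: [519.0, -5.9, 5.1]
orientation: [0.14, 0.99, 0.0, 0.0]
ft_force: [0.4, -0.3, 0.5]
gripper_width: 0.297
```

```bash
python3 -c "
from h import *
look('b')"
```

```text
t 3.2 tcp [519.   -5.9   5.1] pen [-119.9   10.1] j [-0.01  0.37 -0.33  0.88  0.    0.27] F [ 0.4 -0.3  0.5]
top [169.1 236.1] 181 world [498.3 221.8] pen [-202.9  223.2]
top [353.1 244.9] 181 world [ 483.4 -207.6] pen [ -98.2 -193.6]
scene [236.1 187.1] 75 world [ 484.4 -207. ] pen [ -97.4 -192.7]
scene [293.9 220.6] 96 world [474.5  19.3] pen [-169.6   22. ]
scene [346.8 263. ] 116 world [499.6 222.1] pen [-201.7  223.8]
```

View pics/b_scene.png

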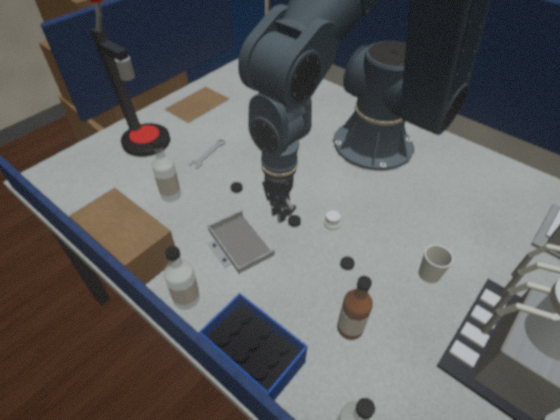

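The scene view shows the fingertips at about (285,215) and cap B still at (294,221), which doesn't fit the reported TCP. I'll check where the reported TCP should project.

```bash
python3 - <<'E'
from h import *
s=dict(np.load("scene0.npz"))
def proj(d,p):
    c=d["camera_from_world"]@np.r_[p,1];q=d["K"]@c[:3];return (q[:2]/q[2]).round(1)
for p in[(519,-6,5),(519,-6,100),(427,33,5),(474.5,19.5,8),(426.6,34.1,74),(409,20,5)]:print(p,proj(s,p))
a=[cv2.imread(f"pics/{n}_scene.png")[120:270,210:370] for n in"ab"]
cv2.imwrite("pics/cmp.png",cv2.resize(np.hstack(a),None,fx=2.5,fy=2.5,interpolation=cv2.INTER_CUBIC))
E
```

```text
(519, -6, 5) [277.6 225.7]
(519, -6, 100) [278.  203.3]
(427, 33, 5) [307.4 214.4]
(474.5, 19.5, 8) [294.  220.6]
(426.6, 34.1, 74) [309.4 198.4]
(409, 20, 5) [307.6 209. ]
```

View pics/cmp.png

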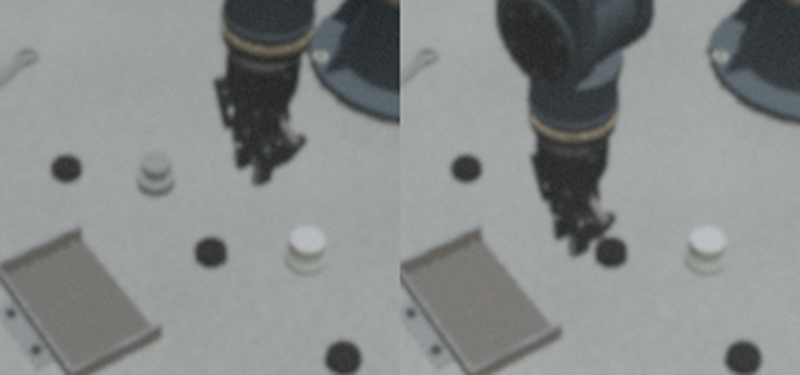

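The right half of the crop shows the fingertip at about (575,250) in crop coordinates. That is past cap B, which hasn't moved at (611,252), and no force was recorded. The tips must have passed above it or straddled it, so I'll look with the wrist camera.

```bash
python3 - <<'E'
from h import *
from station import arm,get_image
o=arm.get_obs();w=get_image("wrist");t=get_image("top")
print(w["mount"].round(3),w["K"],o["eef_pos"])
np.savez("w.npz",**w)
cv2.imwrite("pics/w.png",np.hstack([cv2.resize(w["img"],(400,300),interpolation=cv2.INTER_AREA),cv2.resize(t["img"][130:310,170:410],(400,300))]))
E
```

```text
[[-0.00000e+00 -9.46000e-01 -3.23000e-01  8.34400e+01]
 [ 1.00000e+00 -0.00000e+00  1.00000e-03  8.54000e-01]
 [-1.00000e-03 -3.23000e-01  9.46000e-01 -1.80795e+02]
 [ 0.00000e+00  0.00000e+00  0.00000e+00  1.00000e+00]] [[333.31711701   0.         276.94031145]
 [  0.         333.31711701 213.18408109]
 [  0.           0.           1.        ]] [518.81254482  -5.74690882   5.09685947]
```

View pics/w.png

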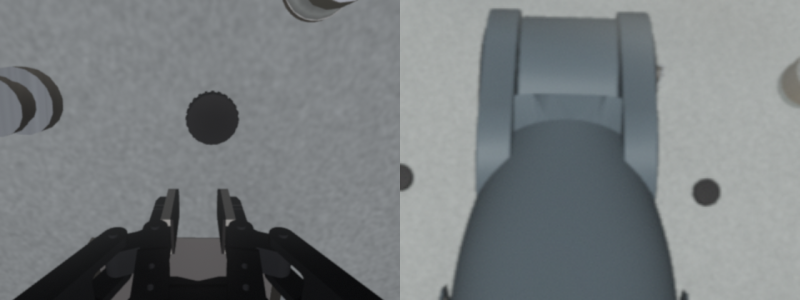

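The wrist view shows cap B at (212,118), behind the fingers and untouched, and the tips look well above the bench. I'll check camera height from the cap's apparent size and find the true tip height.

```bash
python3 - <<'E'
from h import *
w=dict(np.load("w.npz"));im=w["img"];g=im.max(2)
m=(g<75).astype(np.uint8);n,l,s,c=cv2.connectedComponentsWithStats(m)
for i in range(1,n):
    if s[i,4]>1000:print(c[i].round(1),s[i])
M=w["mount"];R=np.array([[-.961,.277,0],[.277,.961,0],[0,0,-1]])
i=[i for i in range(1,n) if 2500<s[i,4]<8000 and c[i][1]<230][0]
cap=np.array([474.5,19.5])
r=R@M[:3,:3]@np.linalg.inv(w["K"])@np.r_[c[i],1]
for tz in(5,15,30):
    p=np.array([518.8,-5.8,tz])+R@M[:3,3];q=p+r*(12-p[2])/r[2]
    dep=(16-p[2])/r[2];print(tz,q.round(1),"expected dia px at top",333*38/dep,"meas",np.sqrt(4*s[i,4]/np.pi))
E
```

```text
[ 71.1 134.5] [  31   94   57   87 1109]
[ 31.9 142.2] [   0  107   50   78 1234]
[296.7 164.9] [ 260  127   74   75 4235]
[277.1 369.9] [   19   265   517   155 36362]
5 [473.1  19.2  12. ] expected dia px at top 74.00923545352562 meas 73.43139295937
15 [475.   19.3  12. ] expected dia px at top 69.89291985751854 meas 73.43139295937
30 [478.   19.4  12. ] expected dia px at top 64.51087928727588 meas 73.43139295937
```

Camera height and the cap's position and size agree with TCP z≈5, so at this opening the tips sit well behind the nominal TCP. I'll probe gently downward here in free space and watch the force.

Request:
play_rows --steps '[{"ax": 0,"ay": 0,"az": 0,"tx": 0,"ty": 0,"tz": 0.2,"gripper": 0.3},{"ax": 0,"ay": 0,"az": 0,"tx": 0,"ty": 0,"tz": 0.4,"gripper": 0.3},{"ax": 0,"ay": 0,"az": 0,"tx": 0,"ty": 0,"tz": 0.6,"gripper": 0.3},{"ax": 0,"ay": 0,"az": 0,"tx": 0,"ty": 0,"tz": 0.6,"gripper": 0.3}]'

```text
time_s: 3.73
eef_pos: [517.6, -5.3, -1.2]
orientation: [0.139, 0.99, -0.0, -0.0]
ft_force: [-0.0, 0.8, -0.3]
gripper_width: 0.299
```

Request:
play_rows --steps '[{"ax": 0,"ay": 0,"az": 0,"tx": 0,"ty": 0,"tz": 0.1,"gripper": 0.3},{"ax": 0,"ay": 0,"az": 0,"tx": 0,"ty": 0,"tz": 0.2,"gripper": 0.3},{"ax": 0,"ay": 0,"az": 0,"tx": 0,"ty": 0,"tz": 0.3,"gripper": 0.3}]'

```text
time_s: 3.98
eef_pos: [518.1, -5.4, -3.8]
orientation: [0.139, 0.99, 0.0, 0.0]
ft_force: [0.5, -0.8, 0.6]
gripper_width: 0.299
```

No contact, so the tips really are higher than reported. I'll continue gently.

Request:
play_rows --steps '[{"ax": 0,"ay": 0,"az": 0,"tx": 0,"ty": 0,"tz": 0.1,"gripper": 0.3},{"ax": 0,"ay": 0,"az": 0,"tx": 0,"ty": 0,"tz": 0.2,"gripper": 0.3},{"ax": 0,"ay": 0,"az": 0,"tx": 0,"ty": 0,"tz": 0.3,"gripper": 0.3},{"ax": 0,"ay": 0,"az": 0,"tx": 0,"ty": 0,"tz": 0.4,"gripper": 0.3}]'

```text
time_s: 4.32
eef_pos: [518.0, -5.4, -7.9]
orientation: [0.139, 0.99, 0.0, -0.0]
ft_force: [-0.7, -0.4, -0.1]
gripper_width: 0.297
```

Request:
play_rows --steps '[{"ax": 0,"ay": 0,"az": 0,"tx": 0,"ty": 0,"tz": 0.1,"gripper": 0.3},{"ax": 0,"ay": 0,"az": 0,"tx": 0,"ty": 0,"tz": 0.2,"gripper": 0.3},{"ax": 0,"ay": 0,"az": 0,"tx": 0,"ty": 0,"tz": 0.3,"gripper": 0.3}]'

```text
time_s: 4.57
eef_pos: [518.0, -5.4, -10.9]
orientation: [0.139, 0.99, 0.0, -0.0]
ft_force: [-0.1, -0.3, 0.5]
gripper_width: 0.298
```

Request:
play_rows --steps '[{"ax": 0,"ay": 0,"az": 0,"tx": 0,"ty": 0,"tz": 0.1,"gripper": 0.3},{"ax": 0,"ay": 0,"az": 0,"tx": 0,"ty": 0,"tz": 0.2,"gripper": 0.3},{"ax": 0,"ay": 0,"az": 0,"tx": 0,"ty": 0,"tz": 0.3,"gripper": 0.3}]'

```text
time_s: 4.82
eef_pos: [518.0, -5.4, -13.9]
orientation: [0.139, 0.99, -0.0, 0.0]
ft_force: [-0.1, -0.5, -0.0]
gripper_width: 0.299
```

Request:
play_rows --steps '[{"ax": 0,"ay": 0,"az": 0,"tx": 0,"ty": 0,"tz": 0.1,"gripper": 0.3},{"ax": 0,"ay": 0,"az": 0,"tx": 0,"ty": 0,"tz": 0.2,"gripper": 0.3},{"ax": 0,"ay": 0,"az": 0,"tx": 0,"ty": 0,"tz": 0.3,"gripper": 0.3}]'

```text
time_s: 5.07
eef_pos: [518.0, -5.4, -16.9]
orientation: [0.139, 0.99, -0.0, 0.0]
ft_force: [-0.2, -0.0, 0.1]
gripper_width: 0.303
```

Request:
play_rows --steps '[{"ax": 0,"ay": 0,"az": 0,"tx": 0,"ty": 0,"tz": 0.1,"gripper": 0.3},{"ax": 0,"ay": 0,"az": 0,"tx": 0,"ty": 0,"tz": 0.2,"gripper": 0.3},{"ax": 0,"ay": 0,"az": 0,"tx": 0,"ty": 0,"tz": 0.2,"gripper": 0.3}]'

```text
time_s: 5.32
eef_pos: [517.9, -5.4, -19.0]
orientation: [0.139, 0.99, -0.0, -0.0]
ft_force: [-0.1, -0.2, 0.7]
gripper_width: 0.296
```

```bash
python3 - <<'E'
from h import *
from station import arm,get_image
o=arm.get_obs();print(o["eef_pos"],o["ft_force"].round(2))
w=get_image("wrist");s=get_image("scene")
cv2.imwrite("pics/w2.png",np.hstack([cv2.resize(w["img"],(400,300),interpolation=cv2.INTER_AREA),cv2.resize(s["img"][170:260,220:340],(400,300),interpolation=cv2.INTER_CUBIC)]))
E
```

```text
[517.90737654  -5.37208427 -19.00379597] [-0.14 -0.17  0.72]
```

View pics/w2.png

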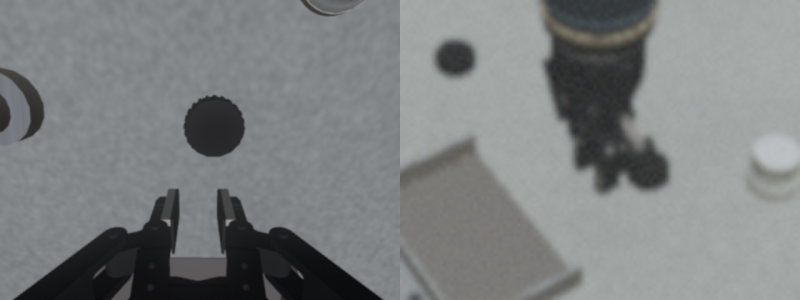

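The tips (crop 605,185) are now close to the bench, I estimate within 15 mm. I'll keep going down in small steps.

Request:
play_rows --steps '[{"ax": 0,"ay": 0,"az": 0,"tx": 0,"ty": 0,"tz": 0.1,"gripper": 0.3},{"ax": 0,"ay": 0,"az": 0,"tx": 0,"ty": 0,"tz": 0.2,"gripper": 0.3},{"ax": 0,"ay": 0,"az": 0,"tx": 0,"ty": 0,"tz": 0.3,"gripper": 0.3}]'

```text
time_s: 5.67
eef_pos: [518.0, -5.4, -21.9]
orientation: [0.139, 0.99, -0.0, 0.0]
ft_force: [0.3, 0.5, 0.1]
gripper_width: 0.298
```

Request:
play_rows --steps '[{"ax": 0,"ay": 0,"az": 0,"tx": 0,"ty": 0,"tz": 0.1,"gripper": 0.3},{"ax": 0,"ay": 0,"az": 0,"tx": 0,"ty": 0,"tz": 0.2,"gripper": 0.3},{"ax": 0,"ay": 0,"az": 0,"tx": 0,"ty": 0,"tz": 0.2,"gripper": 0.3}]'

```text
time_s: 5.92
eef_pos: [517.9, -5.4, -24.0]
orientation: [0.139, 0.99, -0.0, -0.0]
ft_force: [-0.9, -0.5, 0.2]
gripper_width: 0.295
```

Request:
play_rows --steps '[{"ax": 0,"ay": 0,"az": 0,"tx": 0,"ty": 0,"tz": 0.1,"gripper": 0.3},{"ax": 0,"ay": 0,"az": 0,"tx": 0,"ty": 0,"tz": 0.2,"gripper": 0.3},{"ax": 0,"ay": 0,"az": 0,"tx": 0,"ty": 0,"tz": 0.2,"gripper": 0.3}]'

```text
time_s: 6.17
eef_pos: [517.9, -5.4, -26.0]
orientation: [0.139, 0.99, -0.0, -0.0]
ft_force: [-0.8, 0.2, -0.1]
gripper_width: 0.297
```

Request:
play_rows --steps '[{"ax": 0,"ay": 0,"az": 0,"tx": 0,"ty": 0,"tz": 0.1,"gripper": 0.3},{"ax": 0,"ay": 0,"az": 0,"tx": 0,"ty": 0,"tz": 0.2,"gripper": 0.3},{"ax": 0,"ay": 0,"az": 0,"tx": 0,"ty": 0,"tz": 0.2,"gripper": 0.3}]'

```text
time_s: 6.42
eef_pos: [517.9, -5.4, -28.0]
orientation: [0.139, 0.99, -0.0, -0.0]
ft_force: [-0.4, 0.2, -0.3]
gripper_width: 0.3
```

Request:
play_rows --steps '[{"ax": 0,"ay": 0,"az": 0,"tx": 0,"ty": 0,"tz": 0.1,"gripper": 0.3},{"ax": 0,"ay": 0,"az": 0,"tx": 0,"ty": 0,"tz": 0.2,"gripper": 0.3},{"ax": 0,"ay": 0,"az": 0,"tx": 0,"ty": 0,"tz": 0.2,"gripper": 0.3}]'

```text
time_s: 6.67
eef_pos: [517.9, -5.4, -30.0]
orientation: [0.139, 0.99, -0.0, -0.0]
ft_force: [-0.3, -0.2, -0.6]
gripper_width: 0.3
```

Request:
play_rows --steps '[{"ax": 0,"ay": 0,"az": 0,"tx": 0,"ty": 0,"tz": 0.1,"gripper": 0.3},{"ax": 0,"ay": 0,"az": 0,"tx": 0,"ty": 0,"tz": 0.2,"gripper": 0.3},{"ax": 0,"ay": 0,"az": 0,"tx": 0,"ty": 0,"tz": 0.2,"gripper": 0.3}]'

```text
time_s: 6.92
eef_pos: [517.9, -5.4, -32.0]
orientation: [0.139, 0.99, -0.0, -0.0]
ft_force: [0.3, 0.0, -0.2]
gripper_width: 0.301
```

```bash
python3 - <<'E'
from h import *
from station import arm,get_image
o=arm.get_obs();print(o["eef_pos"],o["ft_force"].round(2),o["joints"].round(3))
w=get_image("wrist");s=get_image("scene");np.savez("w3.npz",**w)
cv2.imwrite("pics/w3.png",np.hstack([cv2.resize(w["img"],(400,300),interpolation=cv2.INTER_AREA),cv2.resize(s["img"][170:260,220:340],(400,300),interpolation=cv2.INTER_CUBIC)]))
E
```

```text
[517.89183555  -5.36100244 -32.00126667] [ 0.31  0.03 -0.22] [-0.01   0.406 -0.374  0.79  -0.     0.269]
```

View pics/w3.png

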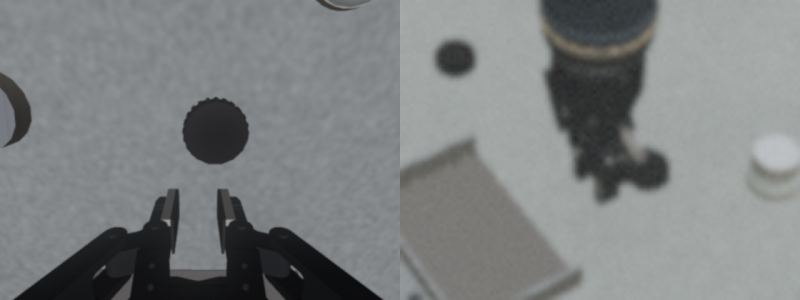

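The tips look nearly on the bench (crop 602,198), with no contact at −32 and the cap clear of them. A few more steps to find the floor.

Request:
play_rows --steps '[{"ax": 0,"ay": 0,"az": 0,"tx": 0,"ty": 0,"tz": 0.1,"gripper": 0.3},{"ax": 0,"ay": 0,"az": 0,"tx": 0,"ty": 0,"tz": 0.2,"gripper": 0.3},{"ax": 0,"ay": 0,"az": 0,"tx": 0,"ty": 0,"tz": 0.2,"gripper": 0.3}]'

```text
time_s: 7.27
eef_pos: [517.9, -5.4, -34.0]
orientation: [0.139, 0.99, -0.0, -0.0]
ft_force: [-0.5, 0.6, -0.7]
gripper_width: 0.297
```

Request:
play_rows --steps '[{"ax": 0,"ay": 0,"az": 0,"tx": 0,"ty": 0,"tz": 0.1,"gripper": 0.3},{"ax": 0,"ay": 0,"az": 0,"tx": 0,"ty": 0,"tz": 0.15,"gripper": 0.3},{"ax": 0,"ay": 0,"az": 0,"tx": 0,"ty": 0,"tz": 0.15,"gripper": 0.3}]'

```text
time_s: 7.52
eef_pos: [517.9, -5.4, -35.4]
orientation: [0.139, 0.99, -0.0, -0.0]
ft_force: [-0.1, -0.0, -0.1]
gripper_width: 0.3
```

```bash
python3 - <<'E'
from h import *
# finger tips in wrist image: project tool-frame points (inner pad tip edges) for several tip depths
w=dict(np.load("w3.npz"));M=np.linalg.inv(w["mount"])
for z in(0,-10,-20,-30,-40):
    for x in(11,-11):
        o=[]
        for y in(-13,13):
            c=M@[x,y,z,1];q=w["K"]@c[:3];o+=list((q[:2]/q[2]/1.4).round(0))
        print(z,x,o)
E
```

```text
0 11 [np.float64(181.0), np.float64(165.0), np.float64(213.0), np.float64(165.0)]
0 -11 [np.float64(181.0), np.float64(189.0), np.float64(212.0), np.float64(189.0)]
-10 11 [np.float64(180.0), np.float64(169.0), np.float64(213.0), np.float64(169.0)]
-10 -11 [np.float64(180.0), np.float64(195.0), np.float64(213.0), np.float64(195.0)]
-20 11 [np.float64(179.0), np.float64(175.0), np.float64(214.0), np.float64(175.0)]
-20 -11 [np.float64(180.0), np.float64(201.0), np.float64(213.0), np.float64(201.0)]
-30 11 [np.float64(178.0), np.float64(181.0), np.float64(215.0), np.float64(181.0)]
-30 -11 [np.float64(179.0), np.float64(208.0), np.float64(214.0), np.float64(208.0)]
-40 11 [np.float64(177.0), np.float64(187.0), np.float64(216.0), np.float64(187.0)]
-40 -11 [np.float64(178.0), np.float64(216.0), np.float64(215.0), np.float64(216.0)]
```

Projecting the pad tips puts them about 44 mm behind the reported TCP, so at −35 they are ~8 mm above the bench. That is a good pushing height, and I'll work at TCP z ≈ −36. I lift over B, go back behind it and descend.

Request:
play_rows --steps '[{"ax": 0,"ay": 0,"az": 0,"tx": 0,"ty": 0,"tz": -3,"gripper": 0.3},{"ax": 0,"ay": 0,"az": 0,"tx": 0,"ty": 0,"tz": -6,"gripper": 0.3},{"ax": 0,"ay": 0,"az": 0,"tx": 2,"ty": 0.1,"tz": -8,"gripper": 0.3},{"ax": 0,"ay": 0,"az": 0,"tx": 5,"ty": 0.3,"tz": -8,"gripper": 0.3},{"ax": 0,"ay": 0,"az": 0,"tx": 8.8,"ty": 0.5,"tz": -8,"gripper": 0.3},{"ax": 0,"ay": 0,"az": 0,"tx": 8.8,"ty": 0.5,"tz": -8,"gripper": 0.3},{"ax": 0,"ay": 0,"az": 0,"tx": 8.8,"ty": 0.5,"tz": -6,"gripper": 0.3},{"ax": 0,"ay": 0,"az": 0,"tx": 8.8,"ty": 0.5,"tz": -4,"gripper": 0.3},{"ax": 0,"ay": 0,"az": 0,"tx": 8.8,"ty": 0.5,"tz": -2,"gripper": 0.3},{"ax": 0,"ay": 0,"az": 0,"tx": 8.8,"ty": 0.5,"tz": -1,"gripper": 0.3},{"ax": 0,"ay": 0,"az": 0,"tx": 8.8,"ty": 0.5,"tz": 0.1,"gripper": 0.3},{"ax": 0,"ay": 0,"az": 0,"tx": 8.8,"ty": 0.5,"tz": 0.1,"gripper": 0.3}]'

```text
time_s: 8.52
eef_pos: [434.3, 23.7, -36.8]
orientation: [0.139, 0.99, -0.0, -0.0]
ft_force: [0.6, -0.0, 1.0]
gripper_width: 0.295
```

Request:
play_rows --steps '[{"ax": 0,"ay": 0,"az": 0,"tx": -0.4,"ty": 0,"tz": 0,"gripper": 0.3},{"ax": 0,"ay": 0,"az": 0,"tx": -0.8,"ty": 0,"tz": 0,"gripper": 0.3},{"ax": 0,"ay": 0,"az": 0,"tx": -1.2,"ty": 0,"tz": 0,"gripper": 0.3},{"ax": 0,"ay": 0,"az": 0,"tx": -1.7,"ty": 0,"tz": 0,"gripper": 0.3},{"ax": 0,"ay": 0,"az": 0,"tx": -2.3,"ty": 0,"tz": 0,"gripper": 0.3},{"ax": 0,"ay": 0,"az": 0,"tx": -3.0,"ty": 0,"tz": 0,"gripper": 0.3},{"ax": 0,"ay": 0,"az": 0,"tx": -3.6,"ty": 0,"tz": 0,"gripper": 0.3},{"ax": 0,"ay": 0,"az": 0,"tx": -4.0,"ty": 0,"tz": 0,"gripper": 0.3},{"ax": 0,"ay": 0,"az": 0,"tx": -4.0,"ty": 0,"tz": 0,"gripper": 0.3}]'

```text
time_s: 9.27
eef_pos: [474.3, 12.5, -36.3]
orientation: [0.14, 0.99, 0.0, 0.0]
ft_force: [0.3, 0.4, -0.1]
gripper_width: 0.297
```

```bash
cat >> h.py <<'E'
def wcap():
    "caps seen by the wrist camera, in pen frame and tool frame"
    from station import arm,get_image
    from scipy.spatial.transform import Rotation as Q
    o=arm.get_obs();w=get_image("wrist");M=w["mount"];R=Q.from_quat(o["orientation"]).as_matrix()
    n,l,s,c=cv2.connectedComponentsWithStats((w["img"].max(2)<75).astype(np.uint8))
    p=o["eef_pos"]+R@M[:3,3]
    for i in range(1,n):
        if 1500<s[i,4]<15000 and .6<s[i,2]/s[i,3]<1.6:
            r=R@M[:3,:3]@np.linalg.inv(w["K"])@np.r_[c[i],1];q=p+r*(12-p[2])/r[2];print("wrist",c[i].round(0),s[i,4],"world",q[:2].round(1),"pen",pen(q))
    return w
E
python3 -c "
from h import *
look('c');wcap()"
```

```text
t 9.3 tcp [474.3  12.5 -36.3] pen [-167.9   15.3] j [ 0.03  0.34 -0.5   0.74 -0.    0.31] F [ 0.3  0.4 -0.1]
top [169.1 236.1] 181 world [498.3 221.8] pen [-202.9  223.2]
top [353.1 244.9] 181 world [ 483.4 -207.6] pen [ -98.2 -193.6]
scene [236.1 187.1] 75 world [ 484.5 -206.9] pen [ -97.4 -192.6]
scene [346.9 263. ] 117 world [499.5 222.2] pen [-201.8  223.9]
```

Request:
play_rows --steps '[{"ax": 0,"ay": 0,"az": 0,"tx": -0.6,"ty": 0,"tz": 0,"gripper": 0.3},{"ax": 0,"ay": 0,"az": 0,"tx": -1.3,"ty": -0.1,"tz": 0,"gripper": 0.3},{"ax": 0,"ay": 0,"az": 0,"tx": -2.1,"ty": -0.2,"tz": 0,"gripper": 0.3},{"ax": 0,"ay": 0,"az": 0,"tx": -3.0,"ty": -0.3,"tz": 0,"gripper": 0.3},{"ax": 0,"ay": 0,"az": 0,"tx": -3.9,"ty": -0.4,"tz": 0,"gripper": 0.3},{"ax": 0,"ay": 0,"az": 0,"tx": -4.6,"ty": -0.5,"tz": 0,"gripper": 0.3},{"ax": 0,"ay": 0,"az": 0,"tx": -5.0,"ty": -0.5,"tz": 0,"gripper": 0.3},{"ax": 0,"ay": 0,"az": 0,"tx": -5.0,"ty": -0.5,"tz": 0,"gripper": 0.3}]'

```text
time_s: 10.08
eef_pos: [520.9, -6.3, -36.4]
orientation: [0.14, 0.99, 0.0, 0.0]
ft_force: [-0.1, -0.0, 0.3]
gripper_width: 0.301
```

```bash
python3 -c "
from h import *
look('d');w=wcap()
s=cv2.imread('pics/d_scene.png')
cv2.imwrite('pics/w4.png',np.hstack([cv2.resize(w['img'],(400,300),interpolation=cv2.INTER_AREA),cv2.resize(s[170:260,220:340],(400,300),interpolation=cv2.INTER_CUBIC)]))"
```

```text
t 10.1 tcp [520.9  -6.3 -36.4] pen [-118.    10.3] j [-0.01  0.42 -0.37  0.78 -0.    0.27] F [-0.1 -0.   0.3]
top [169.1 236. ] 179 world [498.5 221.9] pen [-202.7  223.3]
top [353.2 244.9] 180 world [ 483.4 -207.7] pen [ -98.2 -193.7]
scene [236.3 187. ] 76 world [ 483.9 -206.8] pen [ -98.  -192.7]
scene [346.9 263. ] 117 world [499.7 222.3] pen [-201.7  224. ]
```

View pics/w4.png

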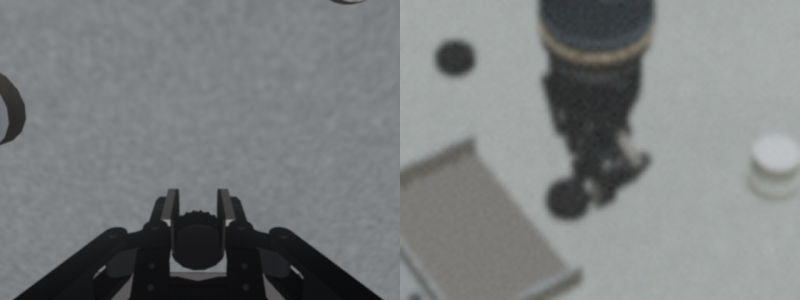

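The cap is now nested in the finger cradle: wrist (200,240), scene crop (568,198). I push it on into the pen, then back off and lift.

Request:
play_rows --steps '[{"ax": 0,"ay": 0,"az": 0,"tx": -0.6,"ty": 0,"tz": 0,"gripper": 0.3},{"ax": 0,"ay": 0,"az": 0,"tx": -1.4,"ty": -0.1,"tz": 0,"gripper": 0.3},{"ax": 0,"ay": 0,"az": 0,"tx": -2.4,"ty": -0.2,"tz": 0,"gripper": 0.3},{"ax": 0,"ay": 0,"az": 0,"tx": -3.4,"ty": -0.3,"tz": 0,"gripper": 0.3},{"ax": 0,"ay": 0,"az": 0,"tx": -4.4,"ty": -0.4,"tz": 0,"gripper": 0.3},{"ax": 0,"ay": 0,"az": 0,"tx": -5.4,"ty": -0.5,"tz": 0,"gripper": 0.3},{"ax": 0,"ay": 0,"az": 0,"tx": -6.4,"ty": -0.6,"tz": 0,"gripper": 0.3},{"ax": 0,"ay": 0,"az": 0,"tx": -7.4,"ty": -0.7,"tz": 0,"gripper": 0.3},{"ax": 0,"ay": 0,"az": 0,"tx": -8.4,"ty": -0.8,"tz": 0,"gripper": 0.3},{"ax": 0,"ay": 0,"az": 0,"tx": -9.4,"ty": -0.9,"tz": 0,"gripper": 0.3},{"ax": 0,"ay": 0,"az": 0,"tx": -10.2,"ty": -0.9,"tz": 0,"gripper": 0.3},{"ax": 0,"ay": 0,"az": 0,"tx": -10.6,"ty": -0.9,"tz": 0,"gripper": 0.3}]'

```text
time_s: 11.23
eef_pos: [620.5, -44.3, -36.4]
orientation: [0.14, 0.99, 0.0, 0.0]
ft_force: [0.1, 0.3, 0.3]
gripper_width: 0.301
```

Request:
play_rows --steps '[{"ax": 0,"ay": 0,"az": 0,"tx": 0,"ty": 0,"tz": 0,"gripper": 0.3},{"ax": 0,"ay": 0,"az": 0,"tx": 1,"ty": 0,"tz": 0,"gripper": 0.3},{"ax": 0,"ay": 0,"az": 0,"tx": 3,"ty": 0,"tz": 0,"gripper": 0.3},{"ax": 0,"ay": 0,"az": 0,"tx": 5,"ty": 0,"tz": -2,"gripper": 0.3},{"ax": 0,"ay": 0,"az": 0,"tx": 8,"ty": 0,"tz": -5,"gripper": 0.3},{"ax": 0,"ay": 0,"az": 0,"tx": 11,"ty": 0,"tz": -9,"gripper": 0.3},{"ax": 0,"ay": 0,"az": 0,"tx": 12,"ty": 0,"tz": -12,"gripper": 0.3},{"ax": 0,"ay": 0,"az": 0,"tx": 12,"ty": 0,"tz": -12,"gripper": 0.3}]'

```text
time_s: 11.9
eef_pos: [504.2, -10.0, 90.0]
orientation: [0.139, 0.99, 0.001, 0.003]
ft_force: [1.7, -1.0, 1.5]
gripper_width: 0.305
```

```bash
python3 -c "
from h import *
look('e');wcap()"
```

```text
t 11.9 tcp [504.2 -10.   90. ] pen [-133.     2.1] j [-0.02  0.26 -0.24  1.06  0.    0.26] F [ 1.7 -1.   1.5]
top [169.1 236. ] 180 world [498.4 221.9] pen [-202.8  223.3]
top [353.1 244.9] 181 world [ 483.4 -207.6] pen [ -98.2 -193.6]
scene [236.2 187.1] 78 world [ 484.2 -207. ] pen [ -97.6 -192.8]
scene [236.5 243.4] 135 world [645.5 -49.7] pen [13.8  3. ]
scene [346.9 263. ] 120 world [499.6 222.2] pen [-201.7  223.9]
wrist [ 43. 246.] 2014 world [ 482.2 -205.5] pen [-100.  -191.9]
wrist [276. 353.] 1528 world [642.3 -49.5] pen [10.6  2.4]
```

B rests at pen (13.8, 3.0), inside. Next is C: I turn the tool 90° and go beyond it at pen y ≈ −235.

Request:
play_rows --steps '[{"ax": 0,"ay": 0,"az": -7,"tx": -0.3,"ty": -2,"tz": 0,"gripper": 0.3},{"ax": 0,"ay": 0,"az": -14,"tx": -0.6,"ty": -4,"tz": 0,"gripper": 0.3},{"ax": 0,"ay": 0,"az": -21,"tx": -0.9,"ty": -6.5,"tz": 0,"gripper": 0.3},{"ax": 0,"ay": 0,"az": -28,"tx": -1.2,"ty": -9,"tz": 0,"gripper": 0.3},{"ax": 0,"ay": 0,"az": -35,"tx": -1.6,"ty": -11.5,"tz": 0,"gripper": 0.3},{"ax": 0,"ay": 0,"az": -42,"tx": -2.0,"ty": -14,"tz": 0,"gripper": 0.3},{"ax": 0,"ay": 0,"az": -49,"tx": -2.4,"ty": -16.5,"tz": 0,"gripper": 0.3},{"ax": 0,"ay": 0,"az": -56,"tx": -2.8,"ty": -19,"tz": 0,"gripper": 0.3},{"ax": 0,"ay": 0,"az": -63,"tx": -3.2,"ty": -21.5,"tz": 0,"gripper": 0.3},{"ax": 0,"ay": 0,"az": -70,"tx": -3.4,"ty": -23.7,"tz": 0,"gripper": 0.3},{"ax": 0,"ay": 0,"az": -76,"tx": -3.4,"ty": -23.7,"tz": 0,"gripper": 0.3},{"ax": 0,"ay": 0,"az": -80,"tx": -3.4,"ty": -23.7,"tz": 0,"gripper": 0.3}]'

```text
time_s: 13.05
eef_pos: [470.2, -248.9, 81.9]
orientation: [-0.531, 0.847, 0.001, -0.001]
ft_force: [-0.3, 0.5, -0.1]
gripper_width: 0.3
```

Request:
play_rows --steps '[{"ax": 0,"ay": 0,"az": -5,"tx": 0,"ty": 0,"tz": 0,"gripper": 0.3},{"ax": 0,"ay": 0,"az": -10,"tx": 0,"ty": 0,"tz": 0,"gripper": 0.3},{"ax": 0,"ay": 0,"az": -10,"tx": 0,"ty": 0,"tz": 0,"gripper": 0.3},{"ax": 0,"ay": 0,"az": -10,"tx": 0,"ty": 0,"tz": 0,"gripper": 0.3}]'

```text
time_s: 13.38
eef_pos: [470.8, -247.7, 82.5]
orientation: [-0.6, 0.8, 0.001, -0.0]
ft_force: [-0.2, 0.6, -0.3]
gripper_width: 0.299
```

```bash
cat >> h.py <<'E'
def axes():
    from station import arm
    from scipy.spatial.transform import Rotation as Q
    R=Q.from_quat(arm.get_obs()["orientation"]).as_matrix()
    for k in(0,1): print("tool","xy"[k],"in pen axes",np.round([R[:2,k]@EX,R[:2,k]@EY],3))
E
python3 -c "
from h import *
look('f');wcap();axes()"
```

```text
t 13.4 tcp [ 470.8 -247.7   82.5] pen [ -99.3 -235.6] j [-0.48  0.33 -0.17  1.08 -0.   -1.77] F [-0.2  0.6 -0.3]
top [286.3 176.4] 181 world [644.8 -50.3] pen [13.3  2.3]
top [169.1 236.1] 181 world [498.3 221.8] pen [-202.9  223.2]
top [353.1 244.9] 181 world [ 483.4 -207.6] pen [ -98.2 -193.6]
scene [236.2 187.1] 80 world [ 484.4 -206.9] pen [ -97.5 -192.7]
scene [236.5 243.3] 140 world [645.3 -49.8] pen [13.6  2.9]
scene [346.9 263. ] 125 world [499.5 222.2] pen [-201.8  223.9]
wrist [276. 254.] 1709 world [ 483.  -209.4] pen [ -98.1 -195.4]
tool x in pen axes [-0.001 -1.   ]
tool y in pen axes [-1.     0.001]
```

The tool is aligned: −tool x is pen +y and the y offset is ~1 mm. I descend and sweep C along pen +y.

Request:
play_rows --steps '[{"ax": 0,"ay": 0,"az": 0,"tx": 0,"ty": 0,"tz": 3,"gripper": 0.3},{"ax": 0,"ay": 0,"az": 0,"tx": 0,"ty": 0,"tz": 6,"gripper": 0.3},{"ax": 0,"ay": 0,"az": 0,"tx": 0,"ty": 0,"tz": 9,"gripper": 0.3},{"ax": 0,"ay": 0,"az": 0,"tx": 0,"ty": 0,"tz": 11,"gripper": 0.3},{"ax": 0,"ay": 0,"az": 0,"tx": 0,"ty": 0,"tz": 11.9,"gripper": 0.3},{"ax": 0,"ay": 0,"az": 0,"tx": 0,"ty": 0,"tz": 11.9,"gripper": 0.3},{"ax": 0,"ay": 0,"az": 0,"tx": -0.6,"ty": 0,"tz": 11.9,"gripper": 0.3},{"ax": 0,"ay": 0,"az": 0,"tx": -1.2,"ty": 0,"tz": 11.9,"gripper": 0.3},{"ax": 0,"ay": 0,"az": 0,"tx": -1.8,"ty": 0,"tz": 11.9,"gripper": 0.3},{"ax": 0,"ay": 0,"az": 0,"tx": -2.5,"ty": 0,"tz": 11.9,"gripper": 0.3},{"ax": 0,"ay": 0,"az": 0,"tx": -3.3,"ty": 0,"tz": 11.9,"gripper": 0.3},{"ax": 0,"ay": 0,"az": 0,"tx": -4.2,"ty": 0,"tz": 11.9,"gripper": 0.3}]'

```text
time_s: 14.53
eef_pos: [483.2, -206.8, -35.1]
orientation: [-0.602, 0.799, -0.0, 0.0]
ft_force: [0.0, -1.3, 0.5]
gripper_width: 0.302
```

Request:
play_rows --steps '[{"ax": 0,"ay": 0,"az": 0,"tx": -1,"ty": 0,"tz": 0,"gripper": 0.3},{"ax": 0,"ay": 0,"az": 0,"tx": -2,"ty": 0,"tz": 0,"gripper": 0.3},{"ax": 0,"ay": 0,"az": 0,"tx": -3.1,"ty": 0,"tz": 0,"gripper": 0.3},{"ax": 0,"ay": 0,"az": 0,"tx": -4.2,"ty": 0,"tz": 0,"gripper": 0.3},{"ax": 0,"ay": 0,"az": 0,"tx": -5.3,"ty": 0.1,"tz": 0,"gripper": 0.3},{"ax": 0,"ay": 0,"az": 0,"tx": -6.4,"ty": 0.1,"tz": 0,"gripper": 0.3},{"ax": 0,"ay": 0,"az": 0,"tx": -7.5,"ty": 0.2,"tz": 0,"gripper": 0.3},{"ax": 0,"ay": 0,"az": 0,"tx": -8.6,"ty": 0.2,"tz": 0,"gripper": 0.3},{"ax": 0,"ay": 0,"az": 0,"tx": -9.7,"ty": 0.3,"tz": 0,"gripper": 0.3},{"ax": 0,"ay": 0,"az": 0,"tx": -10.8,"ty": 0.3,"tz": 0,"gripper": 0.3},{"ax": 0,"ay": 0,"az": 0,"tx": -11.8,"ty": 0.3,"tz": 0,"gripper": 0.3},{"ax": 0,"ay": 0,"az": 0,"tx": -12.3,"ty": 0.3,"tz": 0,"gripper": 0.3}]'

```text
time_s: 15.53
eef_pos: [514.3, -87.1, -35.3]
orientation: [-0.602, 0.799, 0.0, 0.0]
ft_force: [-0.2, -0.4, 0.3]
gripper_width: 0.298
```

Request:
play_rows --steps '[{"ax": 0,"ay": 0,"az": 0,"tx": 0,"ty": 0,"tz": 0,"gripper": 0.3},{"ax": 0,"ay": 0,"az": 0,"tx": 1,"ty": 0,"tz": 0,"gripper": 0.3},{"ax": 0,"ay": 0,"az": 0,"tx": 3,"ty": 0,"tz": -1,"gripper": 0.3},{"ax": 0,"ay": 0,"az": 0,"tx": 4,"ty": 0,"tz": -4,"gripper": 0.3},{"ax": 0,"ay": 0,"az": 0,"tx": 4,"ty": 0,"tz": -8,"gripper": 0.3},{"ax": 0,"ay": 0,"az": 0,"tx": 4,"ty": 0,"tz": -12,"gripper": 0.3},{"ax": 0,"ay": 0,"az": 0,"tx": 4,"ty": 0,"tz": -12,"gripper": 0.3}]'

```text
time_s: 16.12
eef_pos: [505.9, -129.2, 91.8]
orientation: [-0.601, 0.799, -0.004, 0.003]
ft_force: [2.0, -1.5, 0.7]
gripper_width: 0.3
```

```bash
python3 -c "
from h import *
look('g');wcap();axes()"
```

```text
t 16.1 tcp [ 505.9 -129.2   91.8] pen [ -98.3 -112. ] j [-0.25  0.29 -0.2   1.08 -0.   -1.54] F [ 2.  -1.5  0.7]
top [286.4 176.5] 176 world [644.6 -50.5] pen [13.2  2. ]
top [290.8 227.9] 168 world [521.5 -61.7] pen [-102.   -42.8]
top [169. 236.] 178 world [498.4 222. ] pen [-202.8  223.4]
scene [262.7 216.5] 92 world [522.4 -60.7] pen [-101.5  -41.6]
scene [236.4 243.4] 137 world [645.7 -49.9] pen [14.   2.9]
scene [346.9 262.9] 122 world [499.3 222.2] pen [-202.   223.8]
wrist [279. 281.] 1575 world [520.8 -63.3] pen [-102.2  -44.5]
tool x in pen axes [-0. -1.]
tool y in pen axes [-1.  0.]
```

C is at pen (−102, −43). I turn back and take position behind it, slightly higher because the coupling is close.

Request:
play_rows --steps '[{"ax": 0,"ay": 0,"az": 7,"tx": -1,"ty": 0.5,"tz": 0,"gripper": 0.3},{"ax": 0,"ay": 0,"az": 14,"tx": -2,"ty": 1,"tz": 0,"gripper": 0.3},{"ax": 0,"ay": 0,"az": 21,"tx": -3,"ty": 1.5,"tz": 0,"gripper": 0.3},{"ax": 0,"ay": 0,"az": 28,"tx": -4,"ty": 2,"tz": 0,"gripper": 0.3},{"ax": 0,"ay": 0,"az": 35,"tx": -5,"ty": 2.5,"tz": 0,"gripper": 0.3},{"ax": 0,"ay": 0,"az": 42,"tx": -6,"ty": 3,"tz": 0,"gripper": 0.3},{"ax": 0,"ay": 0,"az": 49,"tx": -7,"ty": 3.8,"tz": 0,"gripper": 0.3},{"ax": 0,"ay": 0,"az": 56,"tx": -7,"ty": 3.8,"tz": 0,"gripper": 0.3},{"ax": 0,"ay": 0,"az": 63,"tx": -7,"ty": 3.8,"tz": 0,"gripper": 0.3},{"ax": 0,"ay": 0,"az": 70,"tx": -7,"ty": 3.8,"tz": 0,"gripper": 0.3},{"ax": 0,"ay": 0,"az": 77,"tx": -7,"ty": 3.8,"tz": 0,"gripper": 0.3},{"ax": 0,"ay": 0,"az": 80,"tx": -7,"ty": 3.8,"tz": 0,"gripper": 0.3}]'

```text
time_s: 17.27
eef_pos: [484.4, -49.4, 83.1]
orientation: [0.056, 0.998, -0.0, -0.001]
ft_force: [-0.2, -0.2, 0.3]
gripper_width: 0.303
```

Request:
play_rows --steps '[{"ax": 0,"ay": 0,"az": 5,"tx": 0,"ty": 0,"tz": 0,"gripper": 0.3},{"ax": 0,"ay": 0,"az": 10,"tx": 0,"ty": 0,"tz": 0,"gripper": 0.3},{"ax": 0,"ay": 0,"az": 10,"tx": 0,"ty": 0,"tz": 0,"gripper": 0.3},{"ax": 0,"ay": 0,"az": 10,"tx": 0,"ty": 0,"tz": 0,"gripper": 0.3}]'

```text
time_s: 17.6
eef_pos: [484.8, -49.4, 83.6]
orientation: [0.138, 0.99, -0.0, -0.001]
ft_force: [-0.3, -0.0, -0.4]
gripper_width: 0.295
```

```bash
python3 -c "
from h import *
look('h');wcap();axes()"
```

```text
t 17.6 tcp [484.8 -49.4  83.6] pen [-140.7  -41.2] j [-0.1   0.24 -0.29  1.05 -0.    0.18] F [-0.3 -0.  -0.4]
top [169.1 236. ] 180 world [498.4 221.9] pen [-202.8  223.3]
scene [262.8 216.4] 91 world [522.2 -60.9] pen [-101.6  -41.9]
scene [236.5 243.4] 136 world [645.6 -49.6] pen [13.9  3.2]
scene [346.9 262.9] 122 world [499.4 222. ] pen [-201.9  223.7]
wrist [273. 252.] 1702 world [520.1 -61.1] pen [-103.6  -42.7]
tool x in pen axes [-1.    -0.003]
tool y in pen axes [-0.003  1.   ]
```

Request:
play_rows --steps '[{"ax": 0,"ay": 0,"az": 0,"tx": -0.3,"ty": -0.1,"tz": 3,"gripper": 0.3},{"ax": 0,"ay": 0,"az": 0,"tx": -0.3,"ty": -0.1,"tz": 6,"gripper": 0.3},{"ax": 0,"ay": 0,"az": 0,"tx": -0.3,"ty": -0.1,"tz": 9,"gripper": 0.3},{"ax": 0,"ay": 0,"az": 0,"tx": -0.3,"ty": -0.1,"tz": 11,"gripper": 0.3},{"ax": 0,"ay": 0,"az": 0,"tx": -0.3,"ty": -0.1,"tz": 11.8,"gripper": 0.3},{"ax": 0,"ay": 0,"az": 0,"tx": -0.3,"ty": -0.1,"tz": 11.8,"gripper": 0.3},{"ax": 0,"ay": 0,"az": 0,"tx": -0.7,"ty": -0.1,"tz": 11.8,"gripper": 0.3},{"ax": 0,"ay": 0,"az": 0,"tx": -1.2,"ty": -0.1,"tz": 11.8,"gripper": 0.3},{"ax": 0,"ay": 0,"az": 0,"tx": -1.8,"ty": -0.1,"tz": 11.8,"gripper": 0.3},{"ax": 0,"ay": 0,"az": 0,"tx": -2.5,"ty": -0.1,"tz": 11.9,"gripper": 0.3},{"ax": 0,"ay": 0,"az": 0,"tx": -3.3,"ty": -0.1,"tz": 12,"gripper": 0.3},{"ax": 0,"ay": 0,"az": 0,"tx": -4.1,"ty": -0.1,"tz": 12,"gripper": 0.3}]'

```text
time_s: 18.75
eef_pos: [525.9, -61.7, -35.1]
orientation: [0.139, 0.99, -0.0, 0.0]
ft_force: [0.1, -0.7, 0.6]
gripper_width: 0.298
```

Request:
play_rows --steps '[{"ax": 0,"ay": 0,"az": 0,"tx": -0.9,"ty": 0,"tz": 0,"gripper": 0.3},{"ax": 0,"ay": 0,"az": 0,"tx": -1.8,"ty": -0.1,"tz": 0,"gripper": 0.3},{"ax": 0,"ay": 0,"az": 0,"tx": -2.7,"ty": -0.1,"tz": 0,"gripper": 0.3},{"ax": 0,"ay": 0,"az": 0,"tx": -3.6,"ty": -0.2,"tz": 0,"gripper": 0.3},{"ax": 0,"ay": 0,"az": 0,"tx": -4.5,"ty": -0.3,"tz": 0,"gripper": 0.3},{"ax": 0,"ay": 0,"az": 0,"tx": -5.4,"ty": -0.4,"tz": 0,"gripper": 0.3},{"ax": 0,"ay": 0,"az": 0,"tx": -6.2,"ty": -0.4,"tz": 0,"gripper": 0.3},{"ax": 0,"ay": 0,"az": 0,"tx": -6.6,"ty": -0.4,"tz": 0,"gripper": 0.3},{"ax": 0,"ay": 0,"az": 0,"tx": -6.6,"ty": -0.4,"tz": 0,"gripper": 0.3}]'

```text
time_s: 19.5
eef_pos: [588.1, -83.8, -35.4]
orientation: [0.14, 0.99, -0.0, 0.0]
ft_force: [-0.0, -0.7, -0.1]
gripper_width: 0.297
```

Request:
play_rows --steps '[{"ax": 0,"ay": 0,"az": 0,"tx": 1,"ty": 0,"tz": 0,"gripper": 0.3},{"ax": 0,"ay": 0,"az": 0,"tx": 3,"ty": 0,"tz": 0,"gripper": 0.3},{"ax": 0,"ay": 0,"az": 0,"tx": 4,"ty": 0,"tz": -3,"gripper": 0.3},{"ax": 0,"ay": 0,"az": 0,"tx": 5,"ty": 0,"tz": -6,"gripper": 0.3},{"ax": 0,"ay": 0,"az": 0,"tx": 7,"ty": 2,"tz": -9,"gripper": 0.3},{"ax": 0,"ay": 0,"az": 0,"tx": 9,"ty": 5,"tz": -12,"gripper": 0.3},{"ax": 0,"ay": 0,"az": 0,"tx": 11,"ty": 8,"tz": -14,"gripper": 0.3},{"ax": 0,"ay": 0,"az": 0,"tx": 11,"ty": 8,"tz": -14,"gripper": 0.3}]'

```text
time_s: 20.17
eef_pos: [503.6, 27.7, 108.7]
orientation: [0.138, 0.99, 0.001, 0.002]
ft_force: [0.6, -0.7, -0.7]
gripper_width: 0.3
```

```bash
python3 -c "
from h import *
look('i');wcap();axes()"
```

```text
t 20.2 tcp [503.6  27.7 108.7] pen [-144.    38.1] j [ 0.05  0.25 -0.21  1.11  0.    0.33] F [ 0.6 -0.7 -0.7]
top [166.7 236.1] 113 world [498.1 227.5] pen [-204.6  228.6]
scene [235.5 236.8] 268 world [630.4 -68.2] pen [  4.4 -18.9]
scene [346.8 263. ] 118 world [499.6 222.1] pen [-201.7  223.8]
wrist [508. 131.] 2268 world [497.7 221. ] pen [-203.2  222.2]
tool x in pen axes [-1.    -0.002]
tool y in pen axes [-0.002  1.   ]
```

C is at about (−7, −41): its blob merges with B's in the scene view, and the mean fits. Now A: I turn 63° and go beyond it on the line from its place toward pen (−110, 45).

Request:
play_rows --steps '[{"ax": 0,"ay": 0,"az": 6,"tx": 0.8,"ty": 2.2,"tz": 0,"gripper": 0.3},{"ax": 0,"ay": 0,"az": 12,"tx": 1.6,"ty": 4.4,"tz": 0,"gripper": 0.3},{"ax": 0,"ay": 0,"az": 18,"tx": 2.4,"ty": 6.6,"tz": 0,"gripper": 0.3},{"ax": 0,"ay": 0,"az": 24,"tx": 3.2,"ty": 9,"tz": 0,"gripper": 0.3},{"ax": 0,"ay": 0,"az": 30,"tx": 4,"ty": 11.5,"tz": 0,"gripper": 0.3},{"ax": 0,"ay": 0,"az": 36,"tx": 4.8,"ty": 14,"tz": 0,"gripper": 0.3},{"ax": 0,"ay": 0,"az": 42,"tx": 5.6,"ty": 16.5,"tz": 0,"gripper": 0.3},{"ax": 0,"ay": 0,"az": 48,"tx": 6.6,"ty": 19,"tz": 0,"gripper": 0.3},{"ax": 0,"ay": 0,"az": 54,"tx": 7.7,"ty": 22.1,"tz": 0,"gripper": 0.3},{"ax": 0,"ay": 0,"az": 60,"tx": 7.7,"ty": 22.1,"tz": 0,"gripper": 0.3},{"ax": 0,"ay": 0,"az": 63,"tx": 7.7,"ty": 22.1,"tz": 0,"gripper": 0.3},{"ax": 0,"ay": 0,"az": 63,"tx": 7.7,"ty": 22.1,"tz": 0,"gripper": 0.3}]'

```text
time_s: 21.32
eef_pos: [490.5, 256.6, 103.1]
orientation: [0.637, 0.77, -0.001, -0.0]
ft_force: [-0.1, 0.3, -0.2]
gripper_width: 0.298
```

Request:
play_rows --steps '[{"ax": 0,"ay": 0,"az": 0,"tx": 0,"ty": 0,"tz": 0,"gripper": 0.3},{"ax": 0,"ay": 0,"az": 0,"tx": 0,"ty": 0,"tz": 0,"gripper": 0.3},{"ax": 0,"ay": 0,"az": 0,"tx": 0,"ty": 0,"tz": 0,"gripper": 0.3}]'

```text
time_s: 21.57
eef_pos: [490.7, 256.7, 104.4]
orientation: [0.636, 0.772, -0.0, -0.0]
ft_force: [-0.6, 0.0, -0.3]
gripper_width: 0.304
```

```bash
python3 -c "
from h import *
look('j');wcap();axes()"
```

```text
t 21.6 tcp [490.7 256.7 104.4] pen [-219.8  254.6] j [ 0.48  0.35 -0.07  1.14 -0.    1.86] F [-0.6  0.  -0.3]
top [286.3 176.5] 187 world [644.5 -50.1] pen [12.9  2.4]
top [302.9 190. ] 185 world [612.4 -90. ] pen [ -6.8 -44.9]
top [169.1 236. ] 185 world [498.5 221.9] pen [-202.7  223.3]
scene [235.4 236.8] 274 world [630.5 -68.4] pen [  4.6 -19.1]
scene [347. 263.] 124 world [499.4 222.4] pen [-202.   224.1]
wrist [508. 174.] 7168 world [675.1 318.4] pen [-59.7 365. ]
tool x in pen axes [-0.455  0.891]
tool y in pen axes [0.891 0.455]
```

The top view confirms B (12.9, 2.4) and C (−6.8, −44.9) inside. The tool is 36 mm behind A and centred to 1 mm, so I descend and sweep it.

Request:
play_rows --steps '[{"ax": 0,"ay": 0,"az": 0,"tx": 0,"ty": 0.1,"tz": 3,"gripper": 0.3},{"ax": 0,"ay": 0,"az": 0,"tx": 0,"ty": 0.1,"tz": 6,"gripper": 0.3},{"ax": 0,"ay": 0,"az": 0,"tx": 0,"ty": 0.1,"tz": 9,"gripper": 0.3},{"ax": 0,"ay": 0,"az": 0,"tx": 0,"ty": 0.1,"tz": 12,"gripper": 0.3},{"ax": 0,"ay": 0,"az": 0,"tx": 0,"ty": 0.1,"tz": 13.5,"gripper": 0.3},{"ax": 0,"ay": 0,"az": 0,"tx": 0,"ty": 0.1,"tz": 14,"gripper": 0.3},{"ax": 0,"ay": 0,"az": 0,"tx": 0,"ty": 0.1,"tz": 14,"gripper": 0.3},{"ax": 0,"ay": 0,"az": 0,"tx": -0.5,"ty": 0.1,"tz": 14,"gripper": 0.3},{"ax": 0,"ay": 0,"az": 0,"tx": -1.0,"ty": 0.1,"tz": 14,"gripper": 0.3},{"ax": 0,"ay": 0,"az": 0,"tx": -1.6,"ty": 0.1,"tz": 14,"gripper": 0.3},{"ax": 0,"ay": 0,"az": 0,"tx": -2.3,"ty": 0.1,"tz": 14,"gripper": 0.3},{"ax": 0,"ay": 0,"az": 0,"tx": -3.1,"ty": 0.1,"tz": 14,"gripper": 0.3}]'

```text
time_s: 22.72
eef_pos: [497.8, 226.5, -34.9]
orientation: [0.636, 0.771, 0.0, 0.0]
ft_force: [-0.4, 0.8, 1.0]
gripper_width: 0.302
```

Request:
play_rows --steps '[{"ax": 0,"ay": 0,"az": 0,"tx": -0.9,"ty": 0,"tz": 0,"gripper": 0.3},{"ax": 0,"ay": 0,"az": 0,"tx": -1.8,"ty": 0,"tz": 0,"gripper": 0.3},{"ax": 0,"ay": 0,"az": 0,"tx": -2.8,"ty": 0,"tz": 0,"gripper": 0.3},{"ax": 0,"ay": 0,"az": 0,"tx": -3.8,"ty": 0,"tz": 0,"gripper": 0.3},{"ax": 0,"ay": 0,"az": 0,"tx": -4.8,"ty": 0,"tz": 0,"gripper": 0.3},{"ax": 0,"ay": 0,"az": 0,"tx": -5.8,"ty": 0,"tz": 0,"gripper": 0.3},{"ax": 0,"ay": 0,"az": 0,"tx": -6.8,"ty": 0,"tz": 0,"gripper": 0.3},{"ax": 0,"ay": 0,"az": 0,"tx": -7.8,"ty": 0,"tz": 0,"gripper": 0.3},{"ax": 0,"ay": 0,"az": 0,"tx": -8.8,"ty": 0,"tz": 0,"gripper": 0.3},{"ax": 0,"ay": 0,"az": 0,"tx": -9.8,"ty": 0,"tz": 0,"gripper": 0.3},{"ax": 0,"ay": 0,"az": 0,"tx": -10.8,"ty": 0,"tz": 0,"gripper": 0.3},{"ax": 0,"ay": 0,"az": 0,"tx": -11.8,"ty": 0,"tz": 0,"gripper": 0.3}]'

```text
time_s: 23.72
eef_pos: [520.0, 110.4, -35.3]
orientation: [0.636, 0.771, -0.0, 0.0]
ft_force: [0.2, 0.5, 1.1]
gripper_width: 0.303
```

Request:
play_rows --steps '[{"ax": 0,"ay": 0,"az": 0,"tx": -1,"ty": 0,"tz": 0,"gripper": 0.3},{"ax": 0,"ay": 0,"az": 0,"tx": -2,"ty": 0,"tz": 0,"gripper": 0.3},{"ax": 0,"ay": 0,"az": 0,"tx": -3,"ty": 0,"tz": 0,"gripper": 0.3},{"ax": 0,"ay": 0,"az": 0,"tx": -4,"ty": 0,"tz": 0,"gripper": 0.3},{"ax": 0,"ay": 0,"az": 0,"tx": -5,"ty": 0,"tz": 0,"gripper": 0.3},{"ax": 0,"ay": 0,"az": 0,"tx": -5.8,"ty": 0,"tz": 0,"gripper": 0.3},{"ax": 0,"ay": 0,"az": 0,"tx": -6.2,"ty": 0,"tz": 0,"gripper": 0.3},{"ax": 0,"ay": 0,"az": 0,"tx": -6.2,"ty": 0,"tz": 0,"gripper": 0.3},{"ax": 0,"ay": 0,"az": 0,"tx": -5,"ty": 0,"tz": 0,"gripper": 0.3},{"ax": 0,"ay": 0,"az": 0,"tx": -3.5,"ty": 0,"tz": -3,"gripper": 0.3},{"ax": 0,"ay": 0,"az": 0,"tx": -3,"ty": 0,"tz": -7,"gripper": 0.3},{"ax": 0,"ay": 0,"az": 0,"tx": -3,"ty": 0,"tz": -11,"gripper": 0.3}]'

```text
time_s: 24.72
eef_pos: [523.9, 83.8, 75.5]
orientation: [0.636, 0.772, -0.001, -0.001]
ft_force: [1.6, -0.2, -0.1]
gripper_width: 0.295
```

```bash
python3 -c "
from h import *
look('k');wcap();axes()"
```

```text
t 24.7 tcp [523.9  83.8  75.5] pen [-140.    97.7] j [ 0.16  0.33 -0.19  1.06  0.    1.54] F [ 1.6 -0.2 -0.1]
top [286.4 176.5] 178 world [644.7 -50.4] pen [13.2  2.1]
top [303. 190.] 179 world [612.5 -90.1] pen [ -6.7 -44.9]
scene [281.9 234.3] 101 world [537.5  25.7] pen [-110.9   45.6]
tool x in pen axes [-0.456  0.89 ]
tool y in pen axes [0.89  0.456]
```

A is at (−111, 45.6). I turn back and take position behind it.

Request:
play_rows --steps '[{"ax": 0,"ay": 0,"az": -7,"tx": -0.6,"ty": -0.5,"tz": 0,"gripper": 0.3},{"ax": 0,"ay": 0,"az": -14,"tx": -1.2,"ty": -1,"tz": 0,"gripper": 0.3},{"ax": 0,"ay": 0,"az": -21,"tx": -1.8,"ty": -1.5,"tz": 0,"gripper": 0.3},{"ax": 0,"ay": 0,"az": -28,"tx": -2.4,"ty": -2,"tz": 0,"gripper": 0.3},{"ax": 0,"ay": 0,"az": -35,"tx": -3,"ty": -2.5,"tz": 0,"gripper": 0.3},{"ax": 0,"ay": 0,"az": -42,"tx": -3.6,"ty": -3,"tz": 0,"gripper": 0.3},{"ax": 0,"ay": 0,"az": -49,"tx": -4.2,"ty": -3.5,"tz": 0,"gripper": 0.3},{"ax": 0,"ay": 0,"az": -56,"tx": -4.2,"ty": -3.5,"tz": 0,"gripper": 0.3},{"ax": 0,"ay": 0,"az": -63,"tx": -4.2,"ty": -3.5,"tz": 0,"gripper": 0.3},{"ax": 0,"ay": 0,"az": -63,"tx": -4.2,"ty": -3.5,"tz": 0,"gripper": 0.3},{"ax": 0,"ay": 0,"az": -63,"tx": -4.2,"ty": -3.5,"tz": 0,"gripper": 0.3},{"ax": 0,"ay": 0,"az": -63,"tx": -4.2,"ty": -3.5,"tz": 0,"gripper": 0.3}]'

```text
time_s: 25.87
eef_pos: [498.8, 34.4, 74.2]
orientation: [0.141, 0.99, -0.0, -0.0]
ft_force: [0.5, -0.0, -0.2]
gripper_width: 0.299
```

```bash
python3 -c "
from h import *
look('l');wcap();axes()"
```

```text
t 25.9 tcp [498.8  34.4  74.2] pen [-150.5   43.2] j [ 0.07  0.27 -0.27  1.03  0.    0.35] F [ 0.5 -0.  -0.2]
top [302.1 190.1] 201 world [612.2 -88.1] pen [ -7.6 -43.1]
scene [281.9 234.3] 101 world [537.5  25.7] pen [-110.9   45.6]
wrist [278. 257.] 1828 world [535.4  26. ] pen [-113.    45.3]
tool x in pen axes [-1.     0.001]
tool y in pen axes [0.001 1.   ]
```

Request:
play_rows --steps '[{"ax": 0,"ay": 0,"az": 0,"tx": 0,"ty": 0.2,"tz": 3,"gripper": 0.3},{"ax": 0,"ay": 0,"az": 0,"tx": 0,"ty": 0.2,"tz": 6,"gripper": 0.3},{"ax": 0,"ay": 0,"az": 0,"tx": 0,"ty": 0.2,"tz": 9,"gripper": 0.3},{"ax": 0,"ay": 0,"az": 0,"tx": 0,"ty": 0.2,"tz": 10.5,"gripper": 0.3},{"ax": 0,"ay": 0,"az": 0,"tx": 0,"ty": 0.2,"tz": 11,"gripper": 0.3},{"ax": 0,"ay": 0,"az": 0,"tx": 0,"ty": 0.2,"tz": 11,"gripper": 0.3},{"ax": 0,"ay": 0,"az": 0,"tx": -0.5,"ty": 0.2,"tz": 11,"gripper": 0.3},{"ax": 0,"ay": 0,"az": 0,"tx": -1.0,"ty": 0.2,"tz": 11,"gripper": 0.3},{"ax": 0,"ay": 0,"az": 0,"tx": -1.5,"ty": 0.2,"tz": 11,"gripper": 0.3},{"ax": 0,"ay": 0,"az": 0,"tx": -2.1,"ty": 0.2,"tz": 11,"gripper": 0.3},{"ax": 0,"ay": 0,"az": 0,"tx": -2.8,"ty": 0.2,"tz": 11,"gripper": 0.3},{"ax": 0,"ay": 0,"az": 0,"tx": -3.6,"ty": 0.2,"tz": 11,"gripper": 0.3}]'

```text
time_s: 27.02
eef_pos: [535.2, 25.8, -35.1]
orientation: [0.14, 0.99, 0.0, 0.0]
ft_force: [-1.2, -0.3, 1.1]
gripper_width: 0.301
```

Request:
play_rows --steps '[{"ax": 0,"ay": 0,"az": 0,"tx": -0.9,"ty": 0,"tz": 0,"gripper": 0.3},{"ax": 0,"ay": 0,"az": 0,"tx": -1.8,"ty": 0,"tz": 0,"gripper": 0.3},{"ax": 0,"ay": 0,"az": 0,"tx": -2.7,"ty": 0,"tz": 0,"gripper": 0.3},{"ax": 0,"ay": 0,"az": 0,"tx": -3.6,"ty": 0,"tz": 0,"gripper": 0.3},{"ax": 0,"ay": 0,"az": 0,"tx": -4.5,"ty": 0,"tz": 0,"gripper": 0.3},{"ax": 0,"ay": 0,"az": 0,"tx": -5.4,"ty": 0,"tz": 0,"gripper": 0.3},{"ax": 0,"ay": 0,"az": 0,"tx": -6.3,"ty": 0,"tz": 0,"gripper": 0.3},{"ax": 0,"ay": 0,"az": 0,"tx": -7.2,"ty": 0,"tz": 0,"gripper": 0.3},{"ax": 0,"ay": 0,"az": 0,"tx": -7.7,"ty": 0,"tz": 0,"gripper": 0.3},{"ax": 0,"ay": 0,"az": 0,"tx": -7.9,"ty": 0,"tz": 0,"gripper": 0.3},{"ax": 0,"ay": 0,"az": 0,"tx": -7.9,"ty": 0,"tz": 0,"gripper": 0.3}]'

```text
time_s: 27.93
eef_pos: [610.6, 4.0, -35.5]
orientation: [0.14, 0.99, -0.0, -0.0]
ft_force: [0.5, 1.0, -0.3]
gripper_width: 0.3
```

Request:
play_rows --steps '[{"ax": 0,"ay": 0,"az": 0,"tx": 1,"ty": 0,"tz": 0,"gripper": 0.3},{"ax": 0,"ay": 0,"az": 0,"tx": 3,"ty": 0,"tz": 0,"gripper": 0.3},{"ax": 0,"ay": 0,"az": 0,"tx": 4,"ty": 0,"tz": -3,"gripper": 0.3},{"ax": 0,"ay": 0,"az": 0,"tx": 5,"ty": 0,"tz": -6,"gripper": 0.3},{"ax": 0,"ay": 0,"az": 0,"tx": 7,"ty": 1,"tz": -9,"gripper": 0.3},{"ax": 0,"ay": 0,"az": 0,"tx": 9,"ty": 4,"tz": -12,"gripper": 0.3},{"ax": 0,"ay": 0,"az": 0,"tx": 11,"ty": 8,"tz": -15,"gripper": 0.3},{"ax": 0,"ay": 0,"az": 0,"tx": 13,"ty": 12,"tz": -17,"gripper": 0.3},{"ax": 0,"ay": 0,"az": 0,"tx": 13,"ty": 15,"tz": -17,"gripper": 0.3},{"ax": 0,"ay": 0,"az": 0,"tx": 13,"ty": 15,"tz": -17,"gripper": 0.3},{"ax": 0,"ay": 0,"az": 0,"tx": 13,"ty": 15,"tz": -17,"gripper": 0.3}]'

```text
time_s: 28.85
eef_pos: [526.8, 187.2, 135.4]
orientation: [0.138, 0.99, 0.001, 0.001]
ft_force: [0.4, -0.2, 0.3]
gripper_width: 0.303
```

```bash
python3 -c "
from h import *
look('m')
t=cv2.imread('pics/m_top.png');s=cv2.imread('pics/m_scene.png')
cv2.imwrite('pics/fin.png',np.hstack([cv2.resize(t[130:310,170:410],(400,300)),cv2.resize(s[150:300,180:380],(400,300))]))"
```

```text
t 28.9 tcp [526.8 187.2 135.4] pen [-165.9  197.8] j [ 0.34  0.35 -0.    1.22  0.    0.62] F [ 0.4 -0.2  0.3]
top [286.4 176.4] 179 world [644.8 -50.5] pen [13.3  2.1]
top [266.1 180.1] 181 world [635.1  -2.2] pen [-9.4 45.8]
top [303. 190.] 180 world [612.4 -90. ] pen [ -6.8 -44.9]
scene [235.5 236.8] 275 world [630.4 -68.3] pen [  4.4 -19. ]
scene [251.4 250.2] 144 world [636.  -2.] pen [-8.5 46.2]
```

View pics/fin.png

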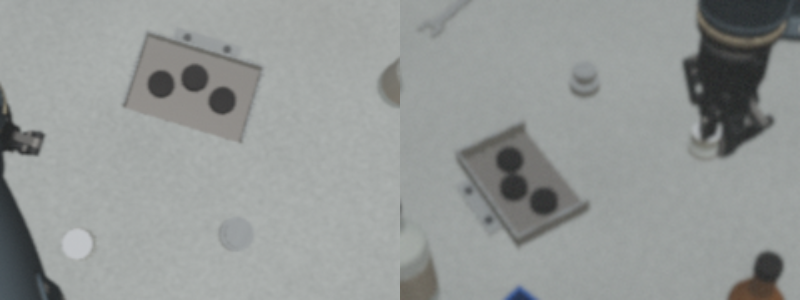

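All three caps lie flat in the pen, at (160,84), (195,78) and (222,100) in the left half of the crop. The jar (216,276) and coupling (311,271) are at their starting pixels, and the arm is clear and still, so I hand in.

```bash
python3 -c "
from station import ticket
print(ticket.finish_job())"
```

```text
the job is handed in; nothing more can be done
None
```

All three caps are in the pen, swept in one at a time with the fingers held about 25 mm apart as a cradle, and the job is handed in. It took about 29 s of the 70 s; hand-in gives no verdict.

**Last checks:** the top view put the caps at pen (x, y) = (13, 2), (−9, 46) and (−7, −45) mm, all well inside the limits. The scene view agreed to about 1 mm on the second cap. It merged the other two into one blob whose centre fits them within about 3 mm. The jar and coupling were at their starting pixels. I did not measure the bottles, beaker or wrench again, but the arm stayed away from them. The arm was lifted clear at about 135 mm, and the force readings after each move never passed about 2–3 N.

**What disagreed:** the fingertips turned out to be about 44 mm shorter than the reported tool point. The first sweep therefore passed over a cap without touching it. I measured the gap with the wrist camera and small downward steps, then pushed with the reported height at about −36 mm.

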